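Index the brush pot on its worm-driven decorating wheel

TASK

Two clay pieces stand on worm-driven decorating wheels. On the wheel that carries the open, straight-sided brush pot (not the teapot), turn the crank clockwise as seen from above, about two full turns, so that the wheel creeps clockwise by one division and the next of its eight studs stands at the brass pointer. Then let go of the crank, and leave the teapot's wheel where it is.

Things in the scene. Friction and masses are not known exactly. Their poses are not given: they have to be found in the camera images.
- pot_drive: fixed 200 mm round base of the wheel with the open brush pot (86 mm wide, top 133 mm up); an identical base bears a teapot. Origin on the table on the wheel's vertical axis, z up, x from crank to pointer. Crank's vertical axis: x -160 mm, y 0, on a 66 mm square gear case 56 mm high. Brass pointer: x +107 mm. White wheel: 176 mm across, top 51 mm up, 8 dark studs 45 degrees apart at its rim.
- pot_handle (a point): middle of the upright round wooden crank handle, 106 mm above the table. Handle 24 mm across, from 76 to 128 mm up; a sleeve that spins freely on its pin, so it can be held from above without turning the gripper. It circles the crank axis at 45 mm radius and constant height; crank arm below it, its top 75 mm up. Takes about 3 N to drag round; stays where left.
- pot_wheel (a joint): angle of the brush pot's wheel, rad, growing clockwise seen from above; 0 with one stud at the pointer, 0.785 (45 degrees) with the next there. Starts within 0.1 of 0. Turns the same way as the crank at 1/16 of its angle: two crank turns to a division.
- tea_wheel (a joint): the same angle for the teapot's wheel, a like wheel with a like crank, to be left alone; starts within 0.035 of 0. Which wheel is left or right varies.

How it is judged (in metres and radians):
At the end, for the whole second after the job is handed in: The brush pot's wheel stands at rest one division on, clockwise: its next stud is at the pointer within 10 degrees (joint pot_wheel between 0.61 and 0.96 rad); the teapot's wheel is still within 0.1 rad of 0 (value of joint pot_wheel between 0.61 and 0.96 rad and velocity of joint pot_wheel between -0.02 and 0.02 rad/s and value of joint tea_wheel between -0.1 and 0.1 rad); the robot touches nothing.
It fails at once if the teapot's wheel is turned away from its place (more than 0.1 rad either way) (value of joint tea_wheel above 0.1 rad or value of joint tea_wheel below -0.1 rad).
It also fails if it takes over 51 s, if anything falls off the work surface, if the arm or the gripper's body presses on something with over 40 N, if the wrist force passes 120 N, or if a joint passes its speed limit or range.

ROBOT

A 7-joint arm with a two-finger parallel gripper is mounted at the origin on the work surface. World frame = base frame: x ahead of the robot, y to its left, z up, the work surface at z = 0. Lengths are in mm, angles in rad, forces in N, time in s.
With the tool pointing down it reaches from about 425 to 950 mm from the base axis. Payload 16.7 kg.
Tool frame: the origin (TCP) lies on the front face of the gripper's body, between the roots of the fingers; the fingertips stand 97 mm ahead of it and the grasp point (between the pads) lies 78 mm ahead of it; z points along the fingers, x is the direction in which the jaws open and shut, and the axes are right-handed (so a half turn about z gives the same grasp; the last joint's range is limited). The gripper opens to 94 mm and grips with 3 to 60 N. Pads are 16 mm wide; open, the fingers measure 119 mm over their backs; the gripper's body (75 mm by 177 mm) begins 78 mm behind the grasp point.
Start: joints at [1.115, 0.426, 0.074, 1.606, -0.034, 1.111, -0.067], TCP at [203.824, -643.457, 302.667] pointing down, gripper open.
Joint ranges: [-2.85, 2.85], [-0.5, 2.14], [-1.23, 1.37], [0.21, 2.46], [-1.02, 4.16], [0.16, 2.05], [-2.73, 2.73]. Speed limits (rad/s): [1.89, 1.89, 2.39, 2.39, 3.01, 3.01, 3.01].

INTERFACE

Orientations are given as [roll, pitch, yaw] about the fixed x, y, z axes, in that order (R = Rz(yaw) Ry(pitch) Rx(roll)).
In Python, from rig import manip, inverse_kinematics, readout, imaging gives the robot as it stands. Calls block until the motion is done:
- manip.move_pose(position, orientation): joint-space move of the TCP to a pose.
- manip.move_l(position, attitude=None, v=150, f_stop=None): straight line of the TCP; attitude=None keeps the orientation; v is the mean speed in mm/s. With f_stop (N) it stops when the force on the tool has changed by that much, and returns True; else False.
- manip.move_joints(angles): joint-space move.
- manip.gripper_to(opening, strength=None): finger opening in mm; strength is the grip in N (None keeps the last); returns when the fingers have stopped.
- manip.pause(seconds).
- inverse_kinematics(position, orientation): joint angles nearest the present ones, or None.
- readout.read_state(): the state.
- imaging.snapshot(name): name is "scene" or "top"; returns the picture (384x512x3 uint8, red, green, blue); there is no depth.
- imaging.camera_info(name): a dict with "camera_matrix" (3x3 intrinsics, pixels), "R" (3x3) and "t" (3): a world point X has camera coordinates R X + t. Camera axes: x right, y down, z forward; pixel columns grow to the right and rows downward; lengths in mm; the calibration is good to about 2 mm. A picture is of the moment at which its call begins. camera_info takes no time and is no camera call.
A pose or a line that the arm cannot do raises manip.PlanningError and nothing moves.
- manip.close_job(): hands the job in, once; it reports no verdict.
The state is a dict: "time_s": time; "joint_pos": joint angles; "qd": joint speeds; "effort": joint torques, N m; "eef_pos": TCP position; "ee_rot": TCP orientation; "ft_force": force on the tool from outside, world axes, zero at the start; "ft_torque": the same for the moment, N m; "width": finger opening in mm.
Only numpy, scipy, OpenCV 4.12 (cv2) and the standard library are available. Lean on these libraries where they do the work, as an engineer would, in place of code of your own. Each camera call takes 0.05 s, during which the arm holds its last target.

## Working session

There is one attempt and no reset: what is moved stays moved. The work goes in short steps, each a Python script; the robot and the scene stay as the last script left them, time stands still between calls to the robot, and variables do not carry over. Pictures are saved under pics/ and viewed, and the job is handed in when it is done.

```bash
mkdir -p pics; ls; python3 - <<'E'
from rig import manip, inverse_kinematics, readout, imaging
import cv2,numpy as np
for n in("scene","top"):
    im=imaging.snapshot(n); cv2.imwrite(f"pics/{n}0.png",im[:,:,::-1])
    c=imaging.camera_info(n); print(n,c, -np.array(c["R"]).T@np.array(c["t"]))
print(readout.read_state())
E
```

```text
pics
scene {'camera_matrix': array([[450.64340244,   0.        , 256.86500236],
       [  0.        , 450.64340244, 193.14107584],
       [  0.        ,   0.        ,   1.        ]]), 'R': array([[ 0.56314214,  0.82629103, -0.01068016],
       [ 0.62906288, -0.43703459, -0.64286908],
       [-0.53586456,  0.35530818, -0.76590161]]), 't': array([-313.87855208, -335.77347014, 1442.26459964])} [1160.83934522 -399.83799918  885.42212141]
top {'camera_matrix': array([[373.28291637,   0.        , 253.33608978],
       [  0.        , 373.28291637, 192.21258212],
       [  0.        ,   0.        ,   1.        ]]), 'R': array([[-0.0031482 , -0.99999253, -0.00224078],
       [-0.99216243,  0.00340344, -0.1249085 ],
       [ 0.12491519,  0.00182998, -0.99216574]]), 't': array([-34.54287345, 603.73811034, 875.0414682 ])} [489.59155059 -38.19870706 943.52077848]
{'time_s': 0.1, 'joint_pos': array([ 1.11447502,  0.42664697,  0.07388327,  1.6065128 , -0.03407113,
        1.11079166, -0.06705608]), 'qd': array([ 0.00165842, -0.00048423,  0.00141161, -0.00156064,  0.00039711,
       -0.00086256,  0.00074506]), 'effort': array([ 7.55069254e-03, -9.37470317e+01,  3.67616348e+00, -4.55041480e+01,
       -4.86907689e-02,  1.67979399e-02,  5.87551358e-05]), 'eef_pos': array([ 203.74731624, -643.23353128,  302.0748223 ]), 'ee_rot': array([ 3.14147941e+00,  1.09345035e-03, -1.26397660e+00]), 'ft_force': array([ 0.17598018, -0.32288759,  0.36404954]), 'ft_torque': array([-0.01471966, -0.00596298, -0.01606984]), 'width': 94.27910717900093}
```

View pics/scene0.png

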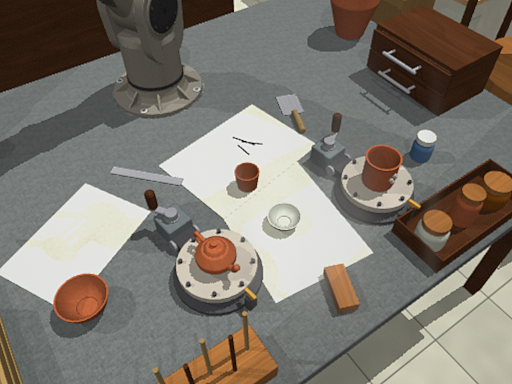

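View pics/top0.png

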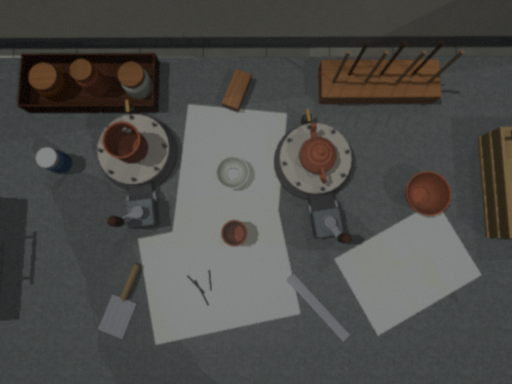

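The brush pot's wheel is on the left in the top view, around (134,149), with its handle near (115,221). The teapot's wheel is at (316,158). I'll segment these properly next.

```bash
cat > h.py <<'E'
import numpy as np,cv2
from rig import manip, inverse_kinematics, readout, imaging
def ray(n,u,v):
    c=imaging.camera_info(n);R=np.array(c["R"]);t=np.array(c["t"])
    return -R.T@t, R.T@np.linalg.solve(c["camera_matrix"],[u,v,1.])
def onz(n,u,v,z):
    o,d=ray(n,u,v); return o+d*(z-o[2])/d[2]
def proj(n,X):
    c=imaging.camera_info(n);p=c["camera_matrix"]@(c["R"]@np.array(X)+c["t"]); return p[:2]/p[2]
E
python3 - <<'E'
from h import *
t=cv2.imread("pics/top0.png");s=cv2.imread("pics/scene0.png")
a=cv2.resize(t[85:245,75:195],None,fx=5,fy=5,interpolation=cv2.INTER_CUBIC)[:, :]
a=np.clip(a.astype(float)*1.6,0,255).astype('uint8'); a=cv2.resize(a,(450,600))
b=cv2.resize(s[100:220,300:430],None,fx=5,fy=5,interpolation=cv2.INTER_CUBIC)
cv2.imwrite("pics/tz.png",a);cv2.imwrite("pics/sz.png",b)
# white wheel mask in top
for n,im,roi,lo in(("top",t,(90,105,180,195),85),("scene",s,(330,140,420,225),120)):
    x0,y0,x1,y1=roi
    hsv=cv2.cvtColor(im,cv2.COLOR_BGR2HSV)[y0:y1,x0:x1]
    print(n,[tuple(im[y,x]) for x,y in((150,165),(165,150),(115,120))] if n=="top" else [tuple(im[y,x]) for x,y in((352,185),(400,190),(370,200))])
E
```

```text
top [(np.uint8(78), np.uint8(84), np.uint8(86)), (np.uint8(79), np.uint8(83), np.uint8(85)), (np.uint8(96), np.uint8(102), np.uint8(105))]
scene [(np.uint8(125), np.uint8(134), np.uint8(140)), (np.uint8(167), np.uint8(182), np.uint8(189)), (np.uint8(173), np.uint8(188), np.uint8(196))]
```

View pics/tz.png

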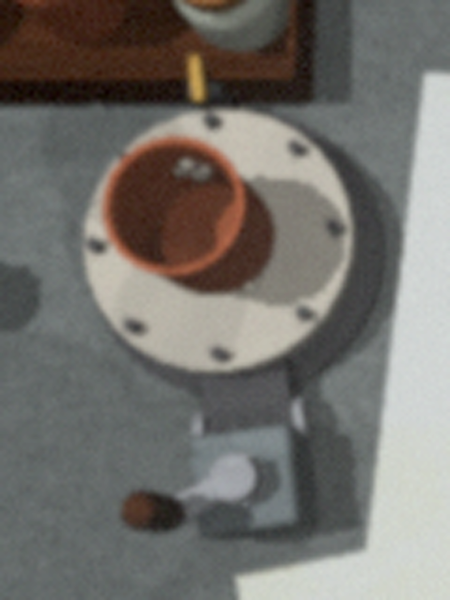

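View pics/sz.png

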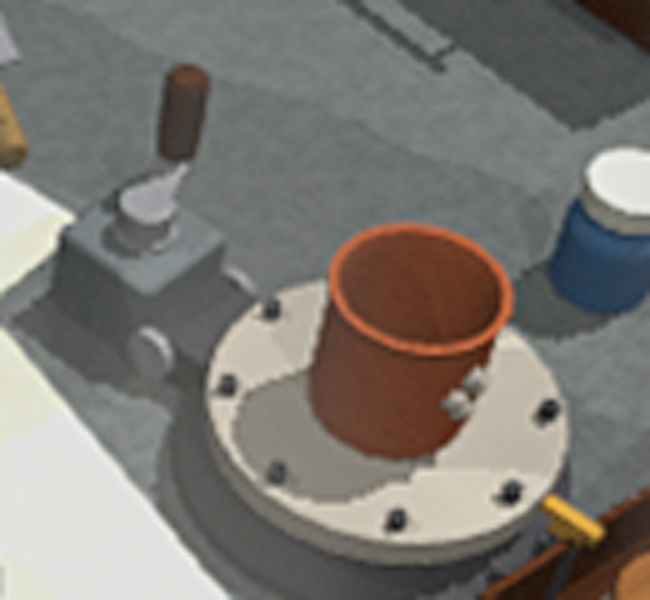

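The top zoom shows studs around the wheel at (220,240), the gear case at (248,480), the crank hub at (233,477) and the handle at (150,510). The scene zoom shows the handle standing from about (183,75) to (178,155). Next I'll fit the wheel and the handle.

```bash
python3 - <<'E'
from h import *
t=cv2.imread("pics/top0.png");s=cv2.imread("pics/scene0.png")
def wheel(im,roi,n,vmin):
    x0,y0,x1,y1=roi; c=im[y0:y1,x0:x1].astype(int)
    m=((c[...,2]>vmin)&(c[...,2]-c[...,0]>3)&(c[...,2]-c[...,0]<40)).astype('uint8')*255
    m=cv2.morphologyEx(m,cv2.MORPH_OPEN,np.ones((3,3)))
    cs,_=cv2.findContours(m,cv2.RETR_EXTERNAL,cv2.CHAIN_APPROX_NONE)
    k=max(cs,key=cv2.contourArea); h=cv2.convexHull(k)[:,0].astype(float)+[x0,y0]
    X=np.array([onz(n,u,v,51) for u,v in h])[:,:2]
    A=np.c_[2*X,np.ones(len(X))]; 
    w=np.ones(len(X),bool)
    for _ in range(4):
        q=np.linalg.lstsq(A[w],(X[w]**2).sum(1),rcond=None)[0]; r=np.sqrt(q[2]+q[:2]@q[:2]); e=abs(np.hypot(*(X-q[:2]).T)-r); w=e<max(2.5,np.median(e)*2)
    print(n,"wheel",q[:2],r,w.sum(),len(w))
wheel(t,(90,105,180,195),"top",72)
wheel(s,(330,140,420,225),"scene",115)
# top studs/pointer/hub by picks
f=lambda x,y:(75+x/3.75,85+y/3.75)
for nm,(x,y),z in(("pointer",(197,78),51),("hub",(233,477),75),("case",(250,482),56),("handle",(150,510),106)):
    print(nm,onz("top",*f(x,y),z))
for k,p in enumerate([(213,122),(298,149),(336,229),(306,315),(221,354),(135,326),(96,245)]): print("stud",onz("top",*f(*p),54)[:2])
# handle triangulate: scene top (186,72)->centre; bottom (177,155)
g=lambda x,y:(300+x/5,100+y/5)
for nm,p,z in(("htop",(187,72),128),("hbot",(178,153),78),("hmid",(183,113),106),("hubS",(150,200),75)): print(nm,onz("scene",*g(*p),z))
E
```

```text
top wheel [711.55170608 258.57416441] 87.83059047988068 31 31
scene wheel [711.99947116 253.00449812] 88.03028173562224 29 29
pointer [819.39045511 275.28102604  51.        ]
hub [552.91047838 234.41953924  75.        ]
case [551.08139539 229.46895835  56.        ]
handle [531.0645793  273.62898955 106.        ]
stud [788.20064963 262.52804403]
stud [769.67315655 206.05641682]
stud [715.8613514  179.69612936]
stud [659.05553615 197.57335494]
stud [633.74533616 251.57609862]
stud [652.2369125  307.79841729]
stud [705.78841594 335.560306  ]
htop [530.91776213 269.59965177 128.        ]
hbot [536.39492313 266.90941843  78.        ]
hmid [536.17307528 265.98080993 106.        ]
hubS [553.27653471 233.83644087  75.        ]
```

```bash
python3 - <<'E'
from h import *
C=np.array([553.5,233.5])
for yaw in (0.49,0.49-np.pi,-1.08,2.06,0,-1.57):
    out=[];
    for a in np.linspace(0,2*np.pi,9):
        q=inverse_kinematics([*(C+45*np.array([np.cos(a),np.sin(a)])),182],[np.pi,0,yaw]); out.append(q)
    ok=all(o is not None for o in out); print(yaw,ok)
    if ok: o=np.array(out); print(o.min(0).round(2),o.max(0).round(2))
E
```

```text
0.49 True
[ 0.22  0.63 -1.13  1.73  0.63  1.   -0.68] [ 0.36  0.76 -0.97  1.93  0.75  1.12 -0.46]
-2.651592653589793 True
[-1.4   0.61  1.02  1.83 -0.92  0.9  -2.56] [-1.22  0.88  1.21  2.01 -0.67  1.13 -2.29]
-1.08 True
[-0.01  0.49 -0.78  1.75  0.44  0.89 -2.06] [ 0.16  0.61 -0.73  1.94  0.48  0.98 -1.91]
2.06 True
[ 0.17  0.59 -1.03  1.74  0.61  0.97  0.94] [ 0.33  0.73 -1.03  1.93  0.7   1.09  1.08]
0 True
[ 0.2   0.62 -1.1   1.74  0.62  1.   -1.15] [ 0.34  0.75 -0.97  1.93  0.73  1.11 -0.95]
-1.57 True
[-0.03  0.47 -0.86  1.75  0.37  0.87 -2.59] [ 0.1   0.59 -0.6   1.94  0.52  0.97 -2.32]
```

```bash
python3 - <<'E'
from h import *
O=[np.pi,0,0.49]
manip.move_pose([640,-150,340],[np.pi,0,-0.4]); s=readout.read_state();print(s["time_s"],s["eef_pos"])
manip.move_pose([532,272,300],O)
manip.gripper_to(70,10)
s=readout.read_state();print(s["time_s"],s["eef_pos"],s["ft_force"],s["width"])
for n in("top","scene"): cv2.imwrite(f"pics/{n}1.png",imaging.snapshot(n)[:,:,::-1])
s=cv2.imread("pics/scene1.png");cv2.imwrite("pics/sz1.png",cv2.resize(s[40:220,260:440],None,fx=3.3,fy=3.3))
E
```

```text
2.45 [ 639.70694436 -151.39386566  339.869054  ]
4.6333 [532.00819937 271.99489977 299.99779211] [-1.06481167  0.65025341  0.79072912] 69.98127333076413
```

View pics/sz1.png

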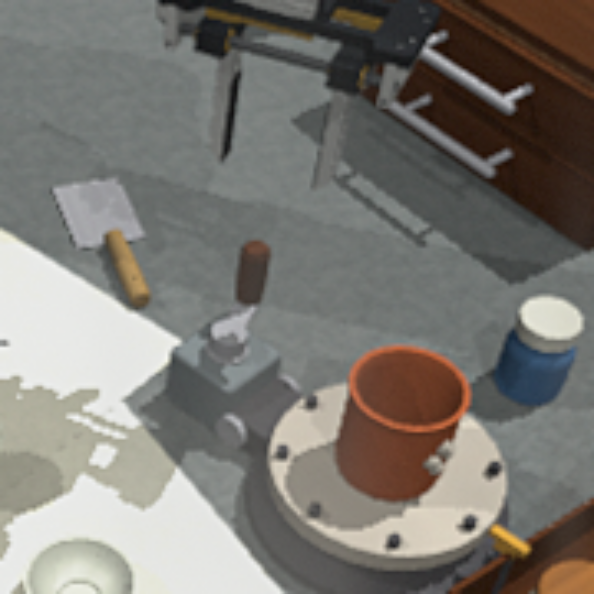

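The open fingers, tips at (225,158) and (322,188), hang on either side of the handle at (253,270). I'll lower onto it and grip.

```bash
python3 - <<'E'
from h import *
print(manip.move_l([532,272,184],v=100,f_stop=8))
s=readout.read_state();print(s["time_s"],s["eef_pos"],s["ft_force"])
manip.gripper_to(15,12)
s=readout.read_state();print(s["time_s"],s["eef_pos"],s["ft_force"],s["width"])
for n in("top","scene"): cv2.imwrite(f"pics/{n}2.png",imaging.snapshot(n)[:,:,::-1])
s=cv2.imread("pics/scene2.png");cv2.imwrite("pics/sz2.png",cv2.resize(s[40:220,260:440],None,fx=3.3,fy=3.3))
E
```

```text
False
6.0417 [532.25975992 272.17752627 184.63286117] [-0.22271793 -0.0435498  -0.35989514]
6.8167 [531.87849961 271.96130797 183.97608883] [-1.57332981 -0.84623564  1.72257515] 23.81007363668224
```

View pics/sz2.png

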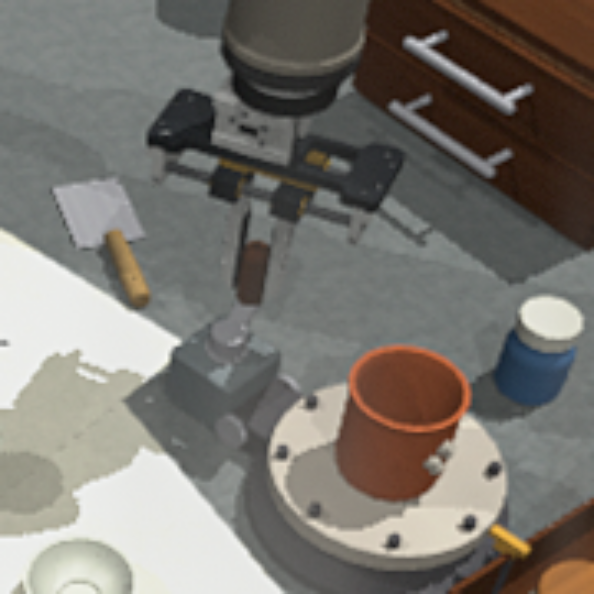

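The handle is held between the fingers, with the width reading 23.8 mm. I'll start with a short clockwise arc and log the forces.

```bash
cat > turn.py <<'E'
from h import *
import json,sys
def turn(C,a,deg,step=12,v=45,k=0.06):
    C=np.array(C,float);O=[np.pi,0,0.49];log=[];n=int(round(deg/step))
    for i in range(n):
        a-=np.radians(step); u=np.array([np.cos(a),np.sin(a)])
        manip.move_l([*(C+45*u),184],O,v=v)
        s=readout.read_state();f=s["ft_force"];fr=f[:2]@u;tt=np.array([u[1],-u[0]]);ft=f[:2]@tt
        C=C+k*fr*u
        print(i,round(s["time_s"],2),"a %.0f fr %.1f ft %.1f fz %.1f w %.2f C %.1f %.1f"%(np.degrees(a),fr,ft,f[2],s["width"],*C))
        if np.linalg.norm(f)>35: print("STOP");break
    json.dump([*C,a],open("st.json","w"))
E
python3 - <<'E'
from turn import *
turn([553.5,233.5],np.radians(119.2),96)
E
```

```text
0 7.28 a 107 fr -5.9 ft 1.6 fz 0.2 w 23.76 C 553.6 233.2
1 7.63 a 95 fr -4.7 ft 2.6 fz 0.7 w 23.71 C 553.6 232.9
2 7.99 a 83 fr -5.3 ft 1.8 fz 0.8 w 23.58 C 553.6 232.6
3 8.35 a 71 fr -2.7 ft 2.3 fz -0.2 w 23.74 C 553.5 232.4
4 8.71 a 59 fr -1.4 ft 2.8 fz -0.1 w 23.54 C 553.5 232.3
5 9.07 a 47 fr -0.7 ft 2.4 fz -0.9 w 24.32 C 553.5 232.3
6 9.43 a 35 fr 1.3 ft 2.1 fz -0.5 w 23.51 C 553.5 232.4
7 9.78 a 23 fr 0.4 ft 1.4 fz -0.0 w 23.59 C 553.5 232.4
```

```bash
python3 - <<'E'
from h import *
im=imaging.snapshot("scene")[:,:,::-1];cv2.imwrite("pics/sz3.png",cv2.resize(im[40:220,260:440],None,fx=3.3,fy=3.3))
E
```

```text
(no output)
```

View pics/sz3.png

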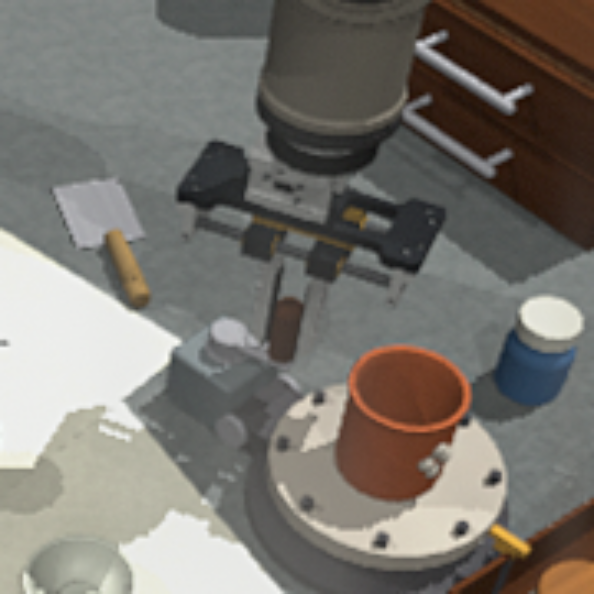

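The handle moved round to (285,330) and the studs crept clockwise, so the grip works. I'll continue to 540° in total and then measure the wheel.

```bash
python3 - <<'E'
from turn import *
x=json.load(open("st.json")); turn(x[:2],x[2],444)
for n in("top","scene"): cv2.imwrite(f"pics/{n}4.png",imaging.snapshot(n)[:,:,::-1])
s=cv2.imread("pics/scene4.png");cv2.imwrite("pics/sz4.png",cv2.resize(s[40:220,300:440],None,fx=3.3,fy=3.3))
E
```

```text
0 10.19 a 11 fr 0.0 ft 2.1 fz 1.8 w 23.45 C 553.6 232.4
1 10.55 a -1 fr 0.0 ft 2.6 fz 1.3 w 24.15 C 553.6 232.4
2 10.91 a -13 fr -0.8 ft 2.9 fz 1.3 w 23.46 C 553.5 232.4
3 11.27 a -25 fr -1.0 ft 3.0 fz 2.7 w 23.64 C 553.4 232.4
4 11.62 a -37 fr 0.4 ft 2.6 fz 2.3 w 23.44 C 553.5 232.4
5 11.98 a -49 fr 0.8 ft 3.2 fz 2.1 w 23.84 C 553.5 232.3
6 12.34 a -61 fr -0.7 ft 2.4 fz 3.1 w 24.09 C 553.5 232.4
7 12.7 a -73 fr -0.2 ft 2.6 fz 2.5 w 23.29 C 553.5 232.4
8 13.06 a -85 fr 0.0 ft 2.9 fz 1.6 w 23.86 C 553.5 232.4
9 13.42 a -97 fr 0.4 ft 2.8 fz 2.0 w 23.49 C 553.5 232.4
10 13.78 a -109 fr -1.3 ft 2.3 fz 0.7 w 23.78 C 553.5 232.4
11 14.13 a -121 fr -0.5 ft 2.9 fz 0.7 w 23.90 C 553.5 232.5
12 14.49 a -133 fr -0.3 ft 2.6 fz 0.2 w 23.69 C 553.5 232.5
13 14.85 a -145 fr -0.6 ft 3.2 fz 0.9 w 23.64 C 553.6 232.5
14 15.21 a -157 fr 0.0 ft 3.0 fz 0.5 w 23.57 C 553.6 232.5
15 15.57 a -169 fr 1.1 ft 2.4 fz -0.9 w 23.88 C 553.5 232.5
16 15.93 a -181 fr -0.4 ft 2.7 fz -2.1 w 23.54 C 553.5 232.5
17 16.28 a -193 fr -0.3 ft 2.4 fz -1.7 w 23.44 C 553.5 232.5
18 16.64 a -205 fr -0.4 ft 2.2 fz -0.5 w 23.49 C
[... 384 characters left out ...]
-289 fr -0.2 ft 2.4 fz 0.4 w 23.75 C 553.5 232.6
26 19.51 a -301 fr -0.2 ft 2.5 fz 0.1 w 23.76 C 553.5 232.5
27 19.87 a -313 fr 0.5 ft 3.1 fz 0.6 w 23.27 C 553.5 232.6
28 20.23 a -325 fr 0.4 ft 2.9 fz 1.3 w 24.09 C 553.5 232.6
29 20.58 a -337 fr -0.2 ft 2.4 fz 1.6 w 23.92 C 553.5 232.6
30 20.94 a -349 fr -1.1 ft 2.2 fz 2.8 w 23.48 C 553.5 232.6
31 21.3 a -361 fr -0.2 ft 2.3 fz 1.5 w 23.67 C 553.4 232.6
32 21.66 a -373 fr 0.1 ft 2.9 fz 2.0 w 23.59 C 553.5 232.6
33 22.02 a -385 fr 1.3 ft 2.2 fz 2.2 w 23.42 C 553.5 232.5
34 22.38 a -397 fr 1.8 ft 1.8 fz 1.9 w 23.45 C 553.6 232.5
35 22.73 a -409 fr 1.4 ft 2.4 fz 2.4 w 23.59 C 553.7 232.4
36 23.09 a -421 fr 0.7 ft 2.2 fz 2.6 w 24.02 C 553.7 232.4
```

View pics/sz4.png

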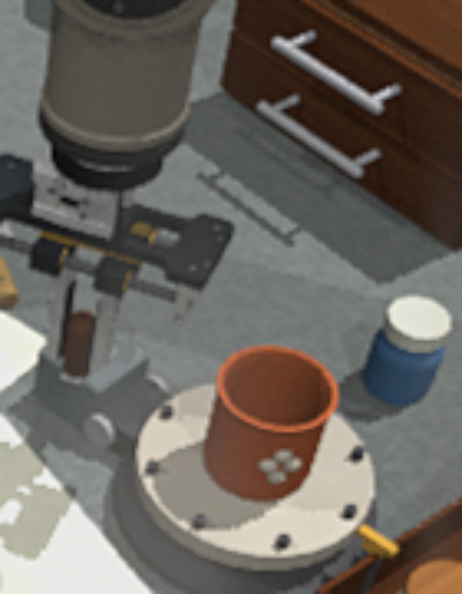

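The pot has turned with its wheel, and a stud at (349,512) is approaching the pointer at (378,541). I'll measure the stud phase in both the before and after pictures.

```bash
cat > meas.py <<'E'
from h import *
def phase(n,path,Cw,ax=8.2):
    im=cv2.imread(path); g=cv2.cvtColor(im,cv2.COLOR_BGR2GRAY).astype(np.float32)
    bl=cv2.morphologyEx(g,cv2.MORPH_BLACKHAT,np.ones((7,7)))
    out=[]
    # sample ring on stud circle (r~78) at z 53: blackhat response vs angle
    A=np.radians(np.arange(0,360,1.)); resp=np.zeros(360)
    for r in(75,77,79,81):
        P=np.array([proj(n,[Cw[0]+r*np.cos(a),Cw[1]+r*np.sin(a),53]) for a in A],np.float32)
        resp+=cv2.remap(bl,P[:,:1].copy(),P[:,1:].copy(),cv2.INTER_LINEAR)[:,0]
    resp=np.clip(resp-np.median(resp),0,np.percentile(resp,95))
    ph=np.angle((resp*np.exp(1j*8*(A-np.radians(ax)))).sum())/8
    pk=[i for i in range(360) if resp[i]==max(resp[(i+np.arange(-9,10))%360]) and resp[i]>30]
    # clockwise offset of nearest stud past pointer
    print(path,"phase cw deg %.1f"%-np.degrees(ph),"conc %.2f"%(abs((resp*np.exp(8j*A)).sum())/resp.sum()),pk)
if __name__=="__main__":
    for k in (0,4):
        phase("top",f"pics/top{k}.png",(711.5,258.5)); phase("scene",f"pics/scene{k}.png",(712,253))
    # pointer from scene: yellow
    for n in("scene","top"):
        im=cv2.imread(f"pics/{n}0.png");h=cv2.cvtColor(im,cv2.COLOR_BGR2HSV)
        m=cv2.inRange(h,(15,140,90),(32,255,255)); 
        k,l,st,c=cv2.connectedComponentsWithStats(m)
        for i in range(1,k):
            if st[i,4]>5: print(n,c[i],st[i,4],onz(n,*c[i],51)[:2])
E
python3 meas.py
```

```text
pics/top0.png phase cw deg 4.1 conc 0.87 [3, 4, 5, 6, 92, 93, 94, 95, 139, 140, 141, 183, 184, 185, 229, 230, 274, 318]
pics/scene0.png phase cw deg 3.9 conc 0.81 [2, 3, 4, 5, 6, 7, 48, 49, 50, 51, 52, 98, 152, 184, 228, 229, 230, 246, 274, 318, 319, 320, 321]Traceback (most recent call last):
  File "meas.py", line 18, in <module>
    phase("top",f"pics/top{k}.png",(711.5,258.5)); phase("scene",f"pics/scene{k}.png",(712,253))
    ~~~~~^^^^^^^^^^^^^^^^^^^^^^^^^^^^^^^^^^^^^^^^
  File "meas.py", line 9, in phase
    P=np.array([proj(n,[Cw[0]+r*np.cos(a),Cw[1]+r*np.sin(a),53]) for a in A],np.float32)
                ~~~~^^^^^^^^^^^^^^^^^^^^^^^^^^^^^^^^^^^^^^^^^^^^
  File "h.py", line 9, in proj
    c=imaging.camera_info(n);p=c["camera_matrix"]@(c["R"]@np.array(X)+c["t"]); return p[:2]/p[2]
ValueError: time passes only in moves, steps and waits
```

```bash
sed -i 's/^def ray/import functools\n@functools.lru_cache\ndef CI(n): return imaging.camera_info(n)\ndef ray/; s/c=imaging.camera_info(n)/c=CI(n)/' h.py; python3 meas.py
```

```text
pics/top0.png phase cw deg 4.1 conc 0.87 [3, 4, 5, 6, 92, 93, 94, 95, 139, 140, 141, 183, 184, 185, 229, 230, 274, 318]
pics/scene0.png phase cw deg 3.9 conc 0.81 [2, 3, 4, 5, 6, 7, 48, 49, 50, 51, 52, 98, 152, 184, 228, 229, 230, 246, 274, 318, 319, 320, 321]
pics/top4.png phase cw deg -8.3 conc 0.57 [13, 14, 15, 16, 17, 18, 73, 90, 204, 239, 240, 284, 327, 328, 329, 330, 331, 332, 333]
pics/scene4.png phase cw deg -7.3 conc 0.87 [14, 15, 16, 17, 18, 59, 60, 61, 62, 63, 100, 153, 195, 240, 285, 328, 329, 330, 331, 332]
scene [509.05555556  40.16666667] 18 [ 506.35919169 1056.15733821]
scene [502.28571429  55.28571429] 7 [549.07189379 962.66783109]
scene [508.51428571  59.85714286] 35 [576.4031042  957.07019622]
scene [501.28571429  58.42857143] 7 [558.29743296 945.15379851]
scene [502.97435897  69.15384615] 39 [597.7968717  900.22206012]
scene [495.6  68.3] 10 [581.84277835 885.42610193]
scene [496.55555556  76.81481481] 27 [611.49829772 850.63711504]
scene [510.          73.83333333] 6 [625.43319332 897.00990432]
scene [502.71428571  84.57142857] 7 [646.54015193 833.00964779]
scene
[... 2880 characters left out ...]
7 [ 922.36602118 -259.70637868]
scene [200.625 375.25 ] 16 [ 874.16023316 -338.27351998]
scene [265.         374.16666667] 6 [ 938.45352749 -241.26417469]
scene [194.    376.625] 8 [ 869.49316228 -349.34379229]
scene [216.83333333 377.66666667] 6 [ 894.403812   -316.28641034]
scene [238.25 376.75] 8 [ 914.89346293 -283.6057926 ]
scene [251.26315789 380.10526316] 19 [ 933.03457801 -267.52561738]
scene [196.3 380.5] 10 [ 877.76870204 -349.24557741]
scene [238.2        380.73333333] 15 [ 920.68676296 -287.43927103]
scene [257.66666667 379.        ] 6 [ 937.94710355 -256.97318048]
scene [199.83333333 381.5       ] 6 [ 882.87548865 -344.87076468]
top [126.8  104.68] 25 [822.28772379 277.21752882]
```

The two views agree: the stud phase started about 4° to 5° past the pointer and is now 6° to 7° short. That calls for about 108° more of crank, then I'll release.

```bash
python3 - <<'E'
from turn import *
x=json.load(open("st.json")); turn(x[:2],x[2],108,k=0.04)
manip.pause(0.2); manip.gripper_to(60)
s=readout.read_state();p=s["eef_pos"];print(p,s["ft_force"],s["width"])
print(manip.move_l([p[0],p[1],330],v=120))
manip.pause(.3)
s=readout.read_state();print(s["time_s"],s["eef_pos"],s["ft_force"])
for n in("top","scene"): cv2.imwrite(f"pics/{n}5.png",imaging.snapshot(n)[:,:,::-1])
from meas import phase
phase("top","pics/top5.png",(711.5,258.5),9.2);phase("scene","pics/scene5.png",(712,253),9.2)
s=cv2.imread("pics/scene5.png");cv2.imwrite("pics/sz5.png",cv2.resize(s[30:330,160:440],None,fx=2,fy=2))
E
```

```text
0 23.55 a -433 fr -0.4 ft 2.8 fz 1.4 w 23.59 C 553.7 232.4
1 23.91 a -445 fr -1.1 ft 3.6 fz 1.1 w 24.01 C 553.7 232.4
2 24.27 a -457 fr 0.0 ft 2.7 fz 1.7 w 23.94 C 553.7 232.4
3 24.62 a -469 fr 1.1 ft 2.9 fz 2.0 w 23.69 C 553.7 232.4
4 24.98 a -481 fr 1.2 ft 2.5 fz 1.2 w 23.51 C 553.6 232.3
5 25.34 a -493 fr 0.5 ft 3.0 fz 0.2 w 23.68 C 553.6 232.3
6 25.7 a -505 fr -0.1 ft 3.0 fz 0.3 w 23.85 C 553.6 232.3
7 26.06 a -517 fr 0.5 ft 3.7 fz 0.2 w 23.95 C 553.6 232.3
8 26.42 a -529 fr 1.4 ft 2.8 fz -0.2 w 23.53 C 553.6 232.3
[509.46663601 223.54762346 183.96845939] [0.76895187 0.43926752 0.54357175] 59.98239712257884
False
29.0167 [509.40883019 223.55754281 329.73602006] [-0.1443211   0.55493174 -0.19759332]
pics/top5.png phase cw deg 0.8 conc 0.88 [7, 8, 9, 10, 97, 98, 99, 100, 144, 188, 189, 190, 233, 234, 279, 322, 323, 324]
pics/scene5.png phase cw deg 0.5 conc 0.83 [7, 8, 9, 10, 11, 52, 53, 54, 55, 56, 98, 153, 188, 232, 233, 234, 279, 322, 323, 324, 325]
```

View pics/sz5.png

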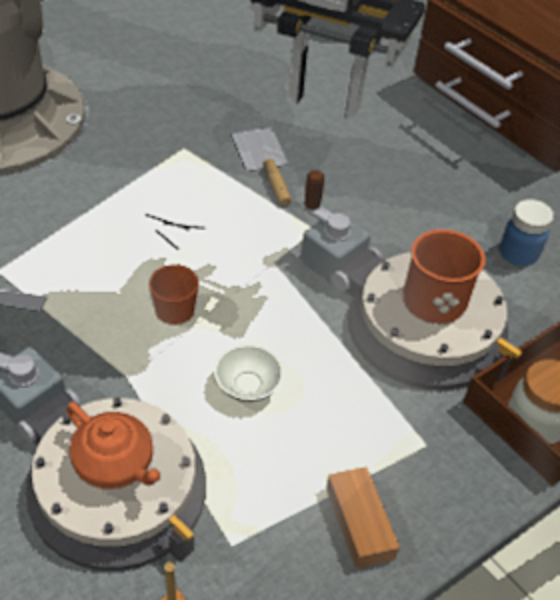

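The gripper is clear of everything at (330,60), and the released handle stands at (314,190). The next stud is at the brass pointer (508,346), and the teapot's wheel looks unchanged at (117,470). I'm handing in the job.

```bash
python3 - <<'E'
from rig import manip
print(manip.close_job())
E
```

```text
the job is handed in; nothing more can be done
None
```

The brush pot's wheel now stands one division further on, clockwise, with its next stud at the brass pointer. I gripped the crank handle from above and turned it clockwise about 1.8 turns (648°). That was short of two full turns because the wheel started about 4–5° past zero.

**Final checks**
- **Stud position:** it measures within 1° of the pointer in both camera views, against the allowed 10°.
- **Handle released:** the gripper was open and about 146 mm above its grip position at hand-in, with contact force near zero.
- **Teapot's wheel:** the arm never went near its crank. I only checked by eye in the last picture that it hadn't moved; I did not measure it.
- **Time and force:** it took about 29 s of the 51 s allowed. Logged tool forces stayed under about 7 N.

**Disagreements**
- The two cameras placed the wheel's centre about 5 mm apart in y. I used each view's own centre when measuring the stud angle.
- Estimates of the pointer direction ranged from 8.2° to 10.6°. I used 9.2°, so the stud angle is uncertain by about 1.5°, well inside the tolerance.

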